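# Part a press-fit ball mould evenly with a wedge

## Robot

A 7-joint arm with a two-finger parallel gripper is mounted at the origin on the work surface. World frame = base frame: x ahead of the robot, y to its left, z up, the work surface at z = 0. Lengths are in m, angles in rad, forces in N, time in s.
With the tool pointing down it reaches from about 0.4 to 0.75 m from the base axis. Payload 19.5 kg.
Tool frame: the origin (TCP) lies at the very end of the fingers, on their centre line; the grasp point (between the pads) lies 19 mm behind it (env.pinch_z is the distance from the TCP to the grasp point, in m); z points along the fingers, y is the direction in which the jaws open and shut (so a half turn about z gives the same grasp; the last joint's range is limited). The gripper opens to 85 mm and grips with 20 to 120 N. Pads are 22 mm wide; open, the fingers measure 114 mm over their backs; the gripper's body (76 mm by 85 mm) begins 54 mm behind the grasp point. The pads swing forward as they close: fully open they stand 13 mm farther back than shut.
Start: joints at [-1.308, 0.707, -0.028, 1.485, 0.022, 0.951, -0.075], TCP at [0.173, 0.548, 0.231] pointing down, gripper open.
Joint ranges: [-2.71, 2.71], [-0.32, 2.16], [-1.57, 1.52], [0, 2.45], [-1.46, 4.6], [0, 2.02], [-2.83, 2.83]. Speed limits (rad/s): [1.89, 1.89, 2.57, 2.57, 3.01, 3.01, 3.01].

## Interface

Orientations are given as a unit quaternion [w, x, y, z].
In Python, from station import env, cams, job gives the robot as it stands.
- The arm moves only by the tool apply_moves, never from a script. Its arguments are lists of equal length, an entry for each row: "gripper": the opening in per cent of the stroke, from 0 (shut) to 100 (fully open); "translation": the shift along the tool's x, y, z in m, a list of three; "yaw": the turn about the tool's z in degrees. A call has 1 to 20 rows; each row is the pose to reach, as a shift and turn from the pose measured when the call began, along the tool's axes at that moment; what a row does not reach only later rows make up. A row lasts 1/8 s, in which the tool goes at most 62.5 mm and 10.7 degrees, less where a joint would pass 70% of its speed; a pose out of reach is approached as far as the arm can. A call with a gripper value outside its range is refused whole. The fingers move at their own pace and stop on an object; "squeeze" is the grip in N (left out, the last holds). Time passes only in rows, so rows that repeat a pose let the fingers close. It gives the time, the measured TCP pose, the force and the opening at its end, in the units of the state.
- env.read_state(): the state, without advancing time (a new reading comes with each control period).
- cams.get_image(name): name is "scene" or "top"; returns a dict with "img" (420x560x3 uint8, blue, green, red), "mtx" (3x3 intrinsics, pixels), "R" (3x3) and "t" (3): a world point X has camera coordinates R X + t. Camera axes: x right, y down, z forward; pixel columns grow to the right and rows downward; lengths in m; the calibration is good to about 2 mm. A picture is of the moment at which its call begins. There is no depth.
- job.close_job(): hands the job in, once; it reports no verdict.
The state is a dict: "t": time; "joint_pos": joint angles; "qvel": joint speeds; "joint_torque": joint torques, N m; "ee_pos": TCP position; "eef_rot": TCP orientation; "wrist_force": force on the tool from outside, world axes, zero at the start; "moment": the same for the moment, N m; "opening": finger opening in m.
Only numpy, scipy, OpenCV 4.12 (cv2) and the standard library are available. Lean on these libraries where they do the work, as an engineer would, in place of code of your own. Each camera call takes 0.05 s, during which the arm holds its last target. There are 200 camera calls.

## Task

The two-part ball mould straight from the freezer is stuck tight, and the ice ball inside cracks if the halves come apart crooked or with a jerk. Take the wooden wedge from its block, feel for the seam and press the wedge slowly down into its two pry slots, one end and then the other in turn, leaning on it with no more than about 25 N and never letting one end get more than about 4 mm ahead, until the front half stands about 8 mm off the rear half at both ends. Touch the mould only with the wedge, put it back in its slot in the block afterwards, and leave everything else where it is.

Things in the scene. Friction and masses are not known exactly. Their poses are not given: they have to be found in the camera images.
- mould: White board 190 (x) by 205 (y) by 12 mm, fixed; origin under its centre, z up. On it the aluminium mould, its upright seam along y, y to the left end, x away from the robot. Clamped by hand, the seam lies up to 10 mm before or behind x = 0, not known more exactly. The rear half is fixed. Flanges 20 mm thick, 190 mm long, tops at z = 132 mm; spout on top 44 mm long, 12 mm high, at y = 0
- open_left (a joint): Opening of the seam at the left dowel (y = +82 mm): 0 shut, 164 mm per rad (0.049 is 8 mm). The front half slides towards the robot on two dowels, each gripping with about 7.5 N dry friction, stiffer when hurried; stays where left; wedging one end turns it about the other dowel. Each end starts 0 to 1.6 mm open. Pry slots in the flange top at y = +60 and -60 mm, 30 mm long, 56 mm deep
- open_right (a joint): The same at the right dowel (y = -82 mm). A shut pry slot is 3 mm wide (1.5 mm cut in each half) plus a 1.5 mm 45-degree lead-in on each half's top edge. A blade w mm thick at the flange top opens the seam there to about w - 4 mm. Held where it meets the rear half, the wedge's middle must shift towards the robot by half its growing thickness as it sinks
- wedge_centre (a point): Centre of the beech wedge, 105 mm tall, tip down, about 70 g. Handle 24 (wedge x) by 32 (wedge y) by 60 mm, its middle 22.5 mm above this point. Blade 20 mm wide (y), 45 mm long, its tip 52.5 mm below this point; thickness (x) 2 mm at the tip growing evenly, both faces alike, to 14 mm at the handle's shoulder
- block: Dark wood tool block 75 mm (x) by 150 mm (y) by 60 mm high, fixed; origin under its centre, z up. A brush handle 55 mm tall stands in it 82 mm from the wedge's slot. The wedge hangs in the slot with its shoulder on the block's top
- slot (a point): Centre of the mouth of the wedge's slot, on the block's top; the slot is 19 mm (block's x) by 27 mm (block's y), through the block. With the wedge home, wedge_centre is 7.5 mm above this point
- canister: Clear jar with a steel lid, 84 mm across, 115 mm tall; stays put
- bowl: Steel bowl, 130 mm across, 55 mm high; stays put
- cup: Steel measuring cup 72 mm across, 85 mm high, on the kitchen scale; stays put
- banana: Banana about 180 mm long lying on the counter; stays put
- spice: Spice jar 44 mm across, 95 mm tall; stays put
- tub: White tub 80 mm across, 70 mm tall; stays put
There are look-alikes about, which are no part of the job. What is shaped like the block but blue or orange is not meant.

How it is judged:
On the way, in this order (a step that is already met when the one before it is completed fails the run):
1. the wedge is drawn from the block (z of wedge_centre in the frame of block above 0.12 m), for 0.1 s.
2. the seam stands 7 to 10.5 mm open at both dowels (value of joint open_left between 0.0427 and 0.064 rad and value of joint open_right between 0.0427 and 0.064 rad), for 0.2 s.
At the end, for the whole second after the job is handed in: The seam stands 7 to 10.5 mm open at both dowels; the wedge is home in its block slot (within 8 mm sideways, shoulder within 5 mm of the block's top, upright within 0.15 rad), released and at rest; no bystander has moved more than 20 mm (all of step 2 and horizontal distance between wedge_centre and slot below 0.008 m and z of wedge_centre in the frame of block below 0.073 m and angle between wedge_centre's own z axis and vertical below 0.15 rad and linear speed of wedge below 0.02 m/s); the robot touches nothing.
It fails at once if one end of the front half gets about 6 mm ahead of the other ((value of joint open_left above 0.0366 rad and value of joint open_right below 0.003 rad) or (value of joint open_left above 0.0427 rad and value of joint open_right below 0.0091 rad) or (value of joint open_left above 0.0488 rad and value of joint open_right below 0.0152 rad) or (value of joint open_left above 0.0549 rad and value of joint open_right below 0.0213 rad) or (value of joint open_left above 0.061 rad and value of joint open_right below 0.0274 rad) or (value of joint open_right above 0.0366 rad and value of joint open_left below 0.003 rad) or (value of joint open_right above 0.0427 rad and value of joint open_left below 0.0091 rad) or (value of joint open_right above 0.0488 rad and value of joint open_left below 0.0152 rad) or (value of joint open_right above 0.0549 rad and value of joint open_left below 0.0213 rad) or (value of joint open_right above 0.061 rad and value of joint open_left below 0.0274 rad)).
It fails at once if the wedge presses on the mould with more than 50 N in all (both faces added up) (contact force between wedge and mould above 50 N).
It fails at once if the robot itself touches the mould (contact force between any of the arm, the fingers and mould above 1 N).
It fails at once if a bystander is moved more than 20 mm (distance of any of canister, bowl, cup, banana, spice, tub from where it was at the start of the episode above 0.02 m).
It also fails if it takes over 72 s, if anything falls off the work surface, if the arm or the gripper's body presses on something with over 40 N, if the wrist force passes 120 N, or if a joint passes its speed limit or range.

## Working session

There is one attempt and no reset: what is moved stays moved. The work goes in short steps, Python scripts to look and compute and a tool call to move; the robot and the scene stay as the last step left them, time stands still between calls to the robot, and variables do not carry over. Pictures are saved under pics/ and viewed, about 8 in all and at most 12, crops included, and the job is handed in when it is done.

Besides the shell and the picture viewer there is one more tool, called after "Call:" as name([rows], argument=value, ...), one row to a line, values as JSON. apply_moves: Moves the arm, as the interface text tells. Its arguments: {"type":"object","properties":{"gripper":{"type":"array"},"translation":{"type":"array"},"yaw":{"type":"array"},"squeeze":{"type":"number"}},"required":["gripper","translation","yaw"]}

```bash
ls; mkdir -p pics
python3 - <<'E'
from station import env,cams,job
import cv2
s=env.read_state();print(s, env.pinch_z)
for n in("scene","top"):
    d=cams.get_image(n);cv2.imwrite(f"pics/{n}0.png",d["img"]);print(n,d["mtx"].tolist(),d["R"].tolist(),d["t"].tolist())
E
```

```text
pics
{'t': 0.0, 'joint_pos': array([-1.30769033,  0.70712944, -0.0276355 ,  1.48497676,  0.02196653,
        0.95088977, -0.07548557]), 'qvel': array([ 1.17349261e-03, -9.75373472e-04,  1.11865249e-03,  2.58533372e-04,
        1.38850446e-03,  3.19797426e-05, -1.62821897e-04]), 'joint_torque': array([-1.30112867e-04, -8.83236766e+01,  1.23461176e+00, -2.36154217e+01,
        1.69367844e-02,  6.68490306e-03,  5.51332121e-06]), 'ee_pos': array([0.17246937, 0.5482571 , 0.23081734]), 'eef_rot': array([-8.58353461e-05,  1.51809368e-01,  9.88409638e-01, -5.44716332e-04]), 'wrist_force': array([0.46246256, 0.0015008 , 0.79551613]), 'moment': array([-0.0051504 ,  0.07046397, -0.00165965]), 'opening': 0.08550411029601145} 0.0187
scene [[379.546737564588, 0.0, 286.02290495277566], [0.0, 379.546737564588, 207.98629140692617], [0.0, 0.0, 1.0]] [[0.6811137719005822, 0.7321146858239301, -0.009597735581368585], [0.4257994933193653, -0.4067330495697541, -0.8082468792866817], [-0.5956331263591155, 0.5464213696302663, -0.5887655438245772]] [-0.34726153746787836, -0.20549379881400784, 1.3028185683964009]
top [[456.4063972781015, 0.0, 282.3363678000843], [0.0, 456.4063972781015, 211.11704705731887], [0.0, 0.0, 1.0]] [[-0.013052923776683939, -0.9995941671836037, -0.02532038928210552], [-0.9951202284040063, 0.01546299197650164, -0.0974506382754492], [0.09780261858476938, 0.02392481581228858, -0.9949182132146892]] [-0.019859113985619584, 0.5529979933130941, 1.1488433498460164]
```

View pics/scene0.png

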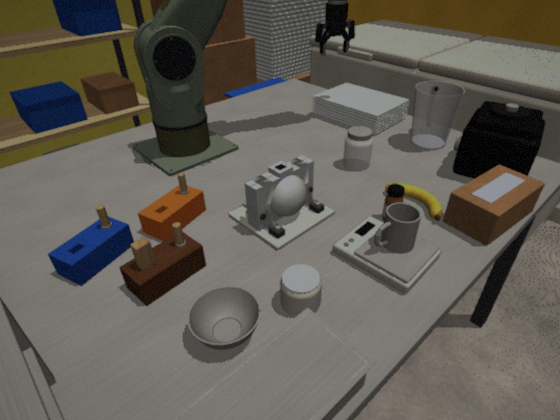

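View pics/top0.png

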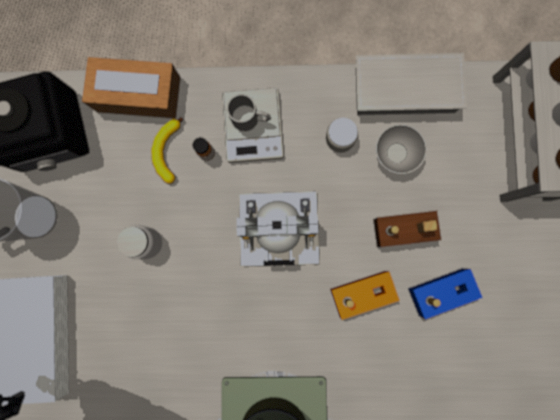

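Candidates in the top view are the dark brown block (407,229), the orange block (365,295) and the blue block (446,293). I choose the brown one. In it, the square handle at (430,227) should be the wedge and the round one at (392,231) the brush. I'll check this in a close crop.

```bash
cat > h.py <<'E'
import numpy as np,cv2
from station import env,cams,job
def ray(d,u,v,z):
    R,t=d["R"],d["t"];c=-R.T@t
    w=R.T@np.linalg.inv(d["mtx"])@[u,v,1];return c+w*(z-c[2])/w[2]
def proj(d,X):
    p=d["mtx"]@(d["R"]@np.asarray(X)+d["t"]);return p[:2]/p[2]
E
python3 - <<'E'
from h import *
d=cams.get_image("top");im=d["img"]
a=cv2.resize(im[205:255,368:448],None,fx=8,fy=8,interpolation=cv2.INTER_CUBIC)[:, :640]
b=cv2.resize(im[185:275,230:330],None,fx=6.4,fy=6.4,interpolation=cv2.INTER_CUBIC)
cv2.imwrite("pics/cropA.png",cv2.convertScaleAbs(a,alpha=1.5));cv2.imwrite("pics/cropB.png",b)
hsv=cv2.cvtColor(im,cv2.COLOR_BGR2HSV)
print(im[240,400],hsv[240,400],im[227,430],hsv[227,430],hsv[228,430])
E
```

```text
[28 52 89] [ 12 175  89] [ 83 134 163] [ 19 125 163] [ 20 125 163]
```

View pics/cropA.png

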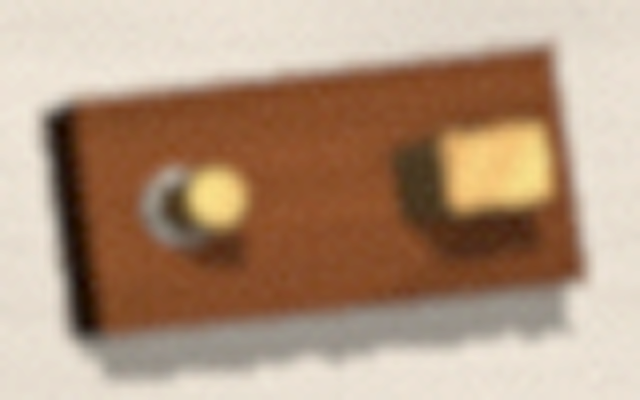

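View pics/cropB.png

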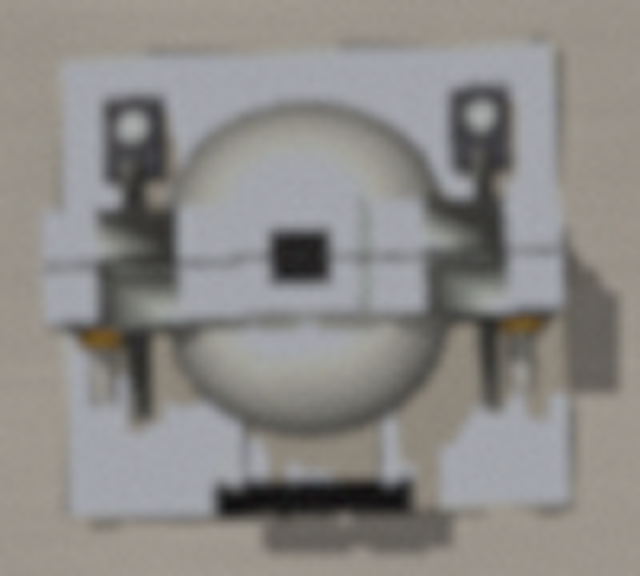

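The crop confirms the choice: the wedge's rectangular handle is at about px (430,226) and the round brush at (395,230). On the mould, the seam lies at row ~225.6, with shaded zones around y = ±60 mm. The board corners are clear. Next I'll measure poses and look at the mould from the scene camera.

```bash
cat > m.py <<'E'
from h import *
d=cams.get_image("top");im=d["img"];hsv=cv2.cvtColor(im,cv2.COLOR_BGR2HSV)
# board corners from crop (order: rear-left, rear-right, front-right, front-left)
P=[ray(d,230+(x)/6.4-.4,185+y/6.4-.4,.012) for x,y in[(62,60),(553,45),(570,503),(72,516)]]
P=np.array(P);c=P.mean(0);print("board",P.round(4).tolist(),c.round(4))
ey=(P[0]-P[1]+P[3]-P[2]);print("size",np.linalg.norm(P[0]-P[1]),np.linalg.norm(P[3]-P[2]),np.linalg.norm(P[0]-P[3]),np.linalg.norm(P[1]-P[2]))
print("yaw mould y dir",np.degrees(np.arctan2(-ey[0],ey[1])))
ex=(P[0]+P[1]-P[2]-P[3]);print("yaw from x",np.degrees(np.arctan2(ex[1],ex[0])))
# seam ends in crop
for x,y in[(45,263),(100,262),(178,262),(350,257),(425,252),(505,255),(560,255)]:print("flange top pt",(x,y),ray(d,230+x/6.4-.4,185+y/6.4-.4,.132).round(4))
# block top corners
P=np.array([ray(d,368+x/8-.4,205+y/8-.4,.06) for x,y in[(70,103),(553,47),(583,280),(97,333)]]);c=P.mean(0)
print("block",P.round(4).tolist(),c.round(4),[np.linalg.norm(P[i]-P[i-1]).round(4) for i in range(4)])
ey=P[0]-P[1]+P[3]-P[2];print("yaw",np.degrees(np.arctan2(-ey[0],ey[1])))
# wedge top: z=.06+.06
Q=np.array([ray(d,368+x/8-.4,205+y/8-.4,.12) for x,y in[(440,132),(548,120),(553,204),(447,215)]])
print("wedge top",Q.mean(0).round(4),[np.linalg.norm(Q[i]-Q[i-1]).round(4) for i in range(4)])
ey=Q[0]-Q[1]+Q[3]-Q[2];print("yaw",np.degrees(np.arctan2(-ey[0],ey[1])))
print("brush top",ray(d,368+217/8-.4,205+198/8-.4,.115).round(4), "mouth",ray(d,368+178/8-.4,205+207/8-.4,.06).round(4))
d=cams.get_image("scene");cv2.imwrite("pics/sc.png",cv2.resize(d["img"][150:250,220:345],None,fx=6,fy=6,interpolation=cv2.INTER_CUBIC))
E
python3 m.py
```

```text
board [[0.6011, 0.085, 0.012], [0.6039, -0.1161, 0.012], [0.418, -0.1192, 0.012], [0.4153, 0.0817, 0.012]] [ 0.5096 -0.0172  0.012 ]
size 0.20113396434107794 0.20086061797176544 0.18580222358106113 0.18598364970674394
yaw mould y dir 0.7891171972153902
yaw from x 0.9864254298093601
flange top pt (45, 263) [0.5097 0.0772 0.132 ]
flange top pt (100, 262) [0.5097 0.0571 0.132 ]
flange top pt (178, 262) [0.5093 0.0285 0.132 ]
flange top pt (350, 257) [ 0.5102 -0.0344  0.132 ]
flange top pt (425, 252) [ 0.5116 -0.0618  0.132 ]
flange top pt (505, 255) [ 0.5101 -0.091   0.132 ]
flange top pt (560, 255) [ 0.5098 -0.111   0.132 ]
block [[0.5299, -0.2621, 0.06], [0.545, -0.4118, 0.06], [0.4728, -0.4177, 0.06], [0.4585, -0.2681, 0.06]] [ 0.5015 -0.3399  0.06  ] [np.float64(0.0716), np.float64(0.1504), np.float64(0.0725), np.float64(0.1503)]
yaw 5.6153628424378565
wedge top [ 0.5041 -0.3751  0.12  ] [np.float64(0.0244), np.float64(0.0317), np.float64(0.0247), np.float64(0.031)]
yaw 5.329302294759831
brush top [ 0.4967 -0.2943  0.115 ] mouth [ 0.4971 -0.2943  0.06  ]
```

View pics/sc.png

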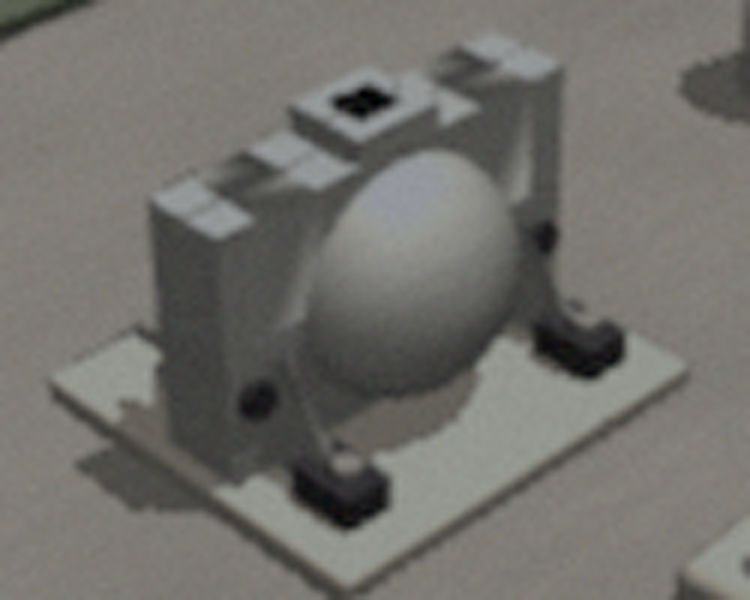

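```bash
cat >> h.py <<'E'
from scipy.spatial.transform import Rotation as Ro
def pose():
    s=env.read_state();q=s["eef_rot"];R=Ro.from_quat([q[1],q[2],q[3],q[0]]).as_matrix();return s,s["ee_pos"],R
def go(pts,ang):
    "world points -> tool-frame shift; ang = wanted world angle (deg) of tool y"
    s,p,R=pose();a=np.degrees(np.arctan2(R[1,1],R[0,1]))
    dy=(a-ang+90)%180-90
    print("t",s["t"],"p",p.round(4),"ang",a.round(2),"tilt",np.degrees(np.arccos(-R[2,2])).round(2),"yaw cmd",dy.round(2),"F",s["wrist_force"].round(1))
    for x in pts:print(x,(R.T@(np.array(x)-p)).round(4))
E
python3 - <<'E'
from h import *
go([(.33,.38,.27),(.46,.18,.28),(.5,-.1,.28),(.504,-.375,.20)],5.4)
E
```

```text
t 0.25 p [0.1725 0.5484 0.2311] ang 72.54 tilt 0.03 yaw cmd 67.14 F [ 0.2 -0.2  0.3]
(0.33, 0.38, 0.27) [-0.2008 -0.1134 -0.0389]
(0.46, 0.18, 0.28) [-0.3848 -0.2652 -0.0488]
(0.5, -0.1, 0.28) [-0.507  -0.5202 -0.0486]
(0.504, -0.375, 0.2) [-0.5933 -0.7813  0.0315]
```

Call:
apply_moves([
  [-0.05,-0.028,-0.02],
  [-0.1,-0.057,-0.035],
  [-0.15,-0.085,-0.039],
  [-0.2,-0.113,-0.039],
  [-0.246,-0.151,-0.045],
  [-0.292,-0.189,-0.049],
  [-0.338,-0.227,-0.049],
  [-0.385,-0.265,-0.049],
  [-0.409,-0.316,-0.049],
  [-0.434,-0.367,-0.049],
  [-0.458,-0.418,-0.049],
  [-0.483,-0.469,-0.049],
  [-0.507,-0.52,-0.049],
  [-0.524,-0.572,-0.045],
  [-0.541,-0.624,-0.03],
  [-0.559,-0.676,-0.01],
  [-0.576,-0.729,0.01],
  [-0.593,-0.781,0.025],
  [-0.593,-0.781,0.0315],
  [-0.593,-0.781,0.0315],
], gripper=[100,100,100,100,100,100,100,100,100,100,100,100,100,100,100,100,100,100,100,100], yaw=[4,8,12,16,20,24,28,32,36,40,44,48,52,56,60,64,67,67,67,67])

```text
t: 2.75
ee_pos: [0.5038, -0.3739, 0.1995]
eef_rot: [-0.0, 0.672, 0.741, -0.0]
wrist_force: [-0.1, 0.4, 1.2]
opening: 0.0853
```

Run:
```python
from h import *
go([(.504,-.375,.20),(.504,-.375,.077)],5.4)
d=cams.get_image("scene");cv2.imwrite("pics/s2.png",cv2.resize(d["img"][130:330,40:280],None,fx=3,fy=3,interpolation=cv2.INTER_CUBIC))
```

```text
t 2.75 p [ 0.5038 -0.3739  0.1995] ang 5.55 tilt 0.06 yaw cmd 0.15 F [-0.1  0.4  1.2]
(0.504, -0.375, 0.2) [-0.0011  0.0001 -0.0005]
(0.504, -0.375, 0.077) [-0.0012  0.0002  0.1225]
```

View pics/s2.png

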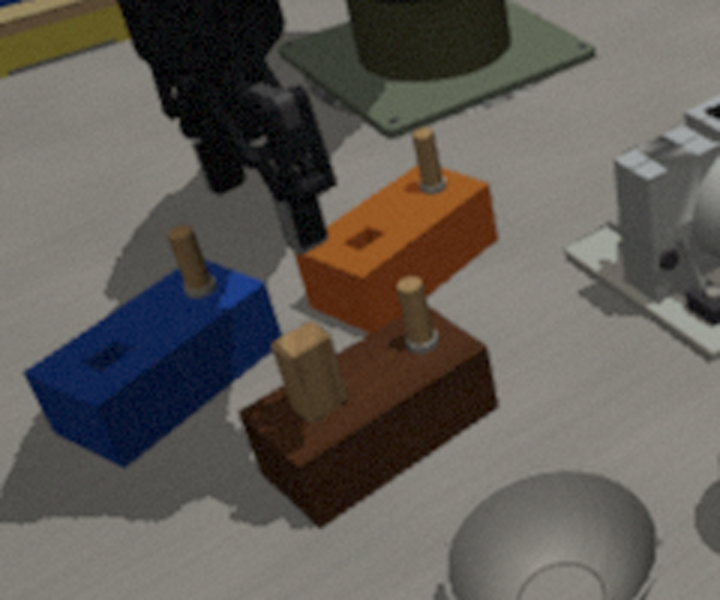

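The crop shows the gripper above the brown block, with the wedge handle at crop (303,340) and the fingers straddling it from above. Before descending I'll cross-check the wedge position by projecting it into the scene view.

Run:
```python
from h import *
d=cams.get_image("scene")
for X in[(.504,-.375,.12),(.504,-.375,.2),(.504,-.375,.06)]:print(X,((proj(d,X)-[40,130])*3).round())
```

```text
(0.504, -0.375, 0.12) [300. 335.]
(0.504, -0.375, 0.2) [268. 234.]
(0.504, -0.375, 0.06) [321. 403.]
```

Call:
apply_moves([
  [-0.001,0,0.02],
  [-0.001,0,0.04],
  [-0.001,0,0.05],
  [-0.001,0,0.055],
  [-0.001,0,0.055],
], gripper=[100,100,100,100,100], yaw=[0,0,0,0,0])

```text
t: 3.48
ee_pos: [0.5047, -0.3745, 0.1459]
eef_rot: [0.0, 0.672, 0.741, 0.0]
wrist_force: [0.6, 0.0, 0.5]
opening: 0.0854
```

Call:
apply_moves([
  [0,0,0.02],
  [0,0,0.04],
  [0,0,0.06],
  [0,0,0.069],
  [0,0,0.069],
  [0,0,0.069],
  [0,0,0.069],
  [0,0,0.069],
  [0,0,0.069],
  [0,0,0.069],
  [0,0,0.069],
  [0,0,0.069],
  [0,0,0.069],
  [0,0,0.069],
], gripper=[100,100,100,100,100,32,24,20,15,15,15,15,15,15], yaw=[0,0,0,0,0,0,0,0,0,0,0,0,0,0], squeeze=30)

```text
t: 5.22
ee_pos: [0.5048, -0.3746, 0.0772]
eef_rot: [0.001, 0.672, 0.741, 0.0]
wrist_force: [-0.2, 0.6, 5.6]
opening: 0.0236
```

Call:
apply_moves([
  [0,0,0],
  [0,0,0],
  [0,0,0],
  [0,0,0],
], gripper=[0,0,0,0], yaw=[0,0,0,0], squeeze=110)

```text
t: 5.72
ee_pos: [0.5049, -0.3746, 0.0774]
eef_rot: [0.001, 0.672, 0.741, 0.0]
wrist_force: [-0.7, 0.7, 6.0]
opening: 0.0229
```

Call:
apply_moves([
  [0,0,-0.01],
  [0,0,-0.03],
  [0,0,-0.055],
  [0,0,-0.085],
  [0,0,-0.115],
  [0,0,-0.145],
  [0,0,-0.163],
  [0,0,-0.163],
], gripper=[0,0,0,0,0,0,0,0], yaw=[0,0,0,0,0,0,0,0])

```text
t: 6.72
ee_pos: [0.5049, -0.3747, 0.2416]
eef_rot: [0.002, 0.672, 0.741, 0.0]
wrist_force: [0.6, 0.4, -1.5]
opening: 0.0227
```

Run:
```python
from h import *
go([(.510,-.077,.24),(.510,-.077,.21)],0.9)
d=cams.get_image("scene");cv2.imwrite("pics/s3.png",cv2.resize(d["img"][60:310,40:290],None,fx=2.4,fy=2.4,interpolation=cv2.INTER_CUBIC))
```

```text
t 6.725 p [ 0.5049 -0.3747  0.2416] ang 5.63 tilt 0.2 yaw cmd 4.73 F [ 0.6  0.4 -1.5]
(0.51, -0.077, 0.24) [0.2958 0.0343 0.001 ]
(0.51, -0.077, 0.21) [0.2959 0.0342 0.031 ]
```

View pics/s3.png

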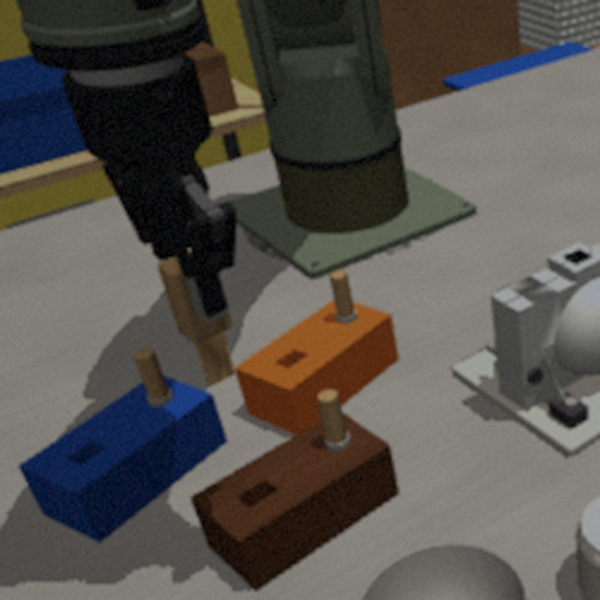

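The wedge is drawn, held upright, with its tip at crop (217,378), and the slot is visibly empty. Now I'll move over the right-hand slot.

Call:
apply_moves([
  [0.03,0.004,0],
  [0.07,0.009,0.001],
  [0.12,0.014,0.001],
  [0.17,0.02,0.001],
  [0.22,0.026,0.001],
  [0.26,0.03,0.001],
  [0.285,0.033,0.001],
  [0.296,0.034,0.015],
  [0.296,0.034,0.025],
  [0.296,0.034,0.025],
], gripper=[0,0,0,0,0,0,0,0,0,0], yaw=[0,1,2,3,4,4.7,4.7,4.7,4.7,4.7])

```text
t: 8.02
ee_pos: [0.509, -0.0772, 0.2143]
eef_rot: [0.0, 0.702, 0.713, -0.0]
wrist_force: [0.1, -0.0, -0.8]
opening: 0.0229
```

Run:
```python
from h import *
go([(.510,-.077,.20),],0.9)
a=cams.get_image("scene");b=cams.get_image("top")
p=pose()[1]
for z in (-.0624,-.0174,.0426): print(z,proj(a,p+[0,0,z]).round(1),proj(b,p+[0,0,z]).round(1))
A=cv2.resize(a["img"][100:220,220:345],None,fx=4.8,fy=4.8,interpolation=cv2.INTER_CUBIC)[:, :600]
cv2.imwrite("pics/s4.png",cv2.convertScaleAbs(A,alpha=1.3,beta=20))
```

```text
t 8.025 p [ 0.509  -0.0772  0.2143] ang 0.89 tilt 0.07 yaw cmd -0.01 F [ 0.1 -0.  -0.8]
(0.51, -0.077, 0.2) [0.0002 0.001  0.0143]
-0.0624 [260.5 172.7] [302.8 224.2]
-0.0174 [259.5 155.2] [303.2 222.8]
0.0426 [258. 130.] [303.8 220.7]
```

View pics/s4.png

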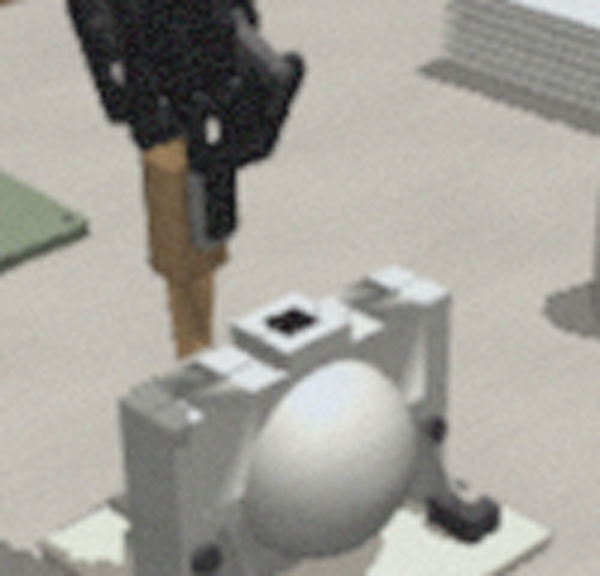

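The tip is projected at crop (194,349) and seen at about (194,355), directly above the right slot's shaded zone, so the model agrees. Now I'll feel downward gently.

Call:
apply_moves([
  [0,0.002,0.006],
  [0,0.002,0.012],
  [0,0.002,0.016],
  [0,0.002,0.018],
  [0,0.002,0.0185],
  [0,0.002,0.019],
  [0,0.002,0.0195],
  [0,0.002,0.0195],
], gripper=[0,0,0,0,0,0,0,0], yaw=[0,0,0,0,0,0,0,0])

```text
t: 9.12
ee_pos: [0.5114, -0.0773, 0.1957]
eef_rot: [0.001, 0.702, 0.712, 0.0]
wrist_force: [-0.4, 0.4, -0.2]
opening: 0.0229
```

Call:
apply_moves([
  [0,0,0.0005],
  [0,0,0.001],
  [0,0,0.0015],
  [0,0,0.002],
  [0,0,0.002],
], gripper=[0,0,0,0,0], yaw=[0,0,0,0,0])

```text
t: 9.75
ee_pos: [0.5114, -0.0773, 0.1937]
eef_rot: [0.001, 0.702, 0.712, 0.0]
wrist_force: [-0.8, -0.4, -0.2]
opening: 0.0229
```

Call:
apply_moves([
  [0,0,0.0005],
  [0,0,0.001],
  [0,0,0.0015],
  [0,0,0.002],
  [0,0,0.002],
], gripper=[0,0,0,0,0], yaw=[0,0,0,0,0])

```text
t: 10.38
ee_pos: [0.5111, -0.0773, 0.1916]
eef_rot: [0.001, 0.702, 0.712, -0.0]
wrist_force: [-3.0, 0.6, -0.4]
opening: 0.0228
```

The wedge dropped in at the right slot. The tip is nominally 2.8 mm below the flange top with Fx −3 N, so it is touching the rear half's wall. I'll go down slowly, shifting towards the robot by half the thickness growth.

Call:
apply_moves([
  [0,-0.0003,0],
  [0,-0.0004,0.0005],
  [0,-0.0004,0.001],
  [0,-0.0005,0.0015],
  [0,-0.0006,0.002],
  [0,-0.0006,0.0025],
  [0,-0.0007,0.003],
  [0,-0.0008,0.0035],
  [0,-0.0008,0.004],
  [0,-0.0009,0.0045],
  [0,-0.001,0.005],
  [0,-0.001,0.005],
], gripper=[0,0,0,0,0,0,0,0,0,0,0,0], yaw=[0,0,0,0,0,0,0,0,0,0,0,0])

```text
t: 11.88
ee_pos: [0.5101, -0.0773, 0.1865]
eef_rot: [0.001, 0.702, 0.712, -0.0]
wrist_force: [0.2, 0.1, -0.2]
opening: 0.0226
```

Call:
apply_moves([
  [0,-0.0001,0.0005],
  [0,-0.0001,0.001],
  [0,-0.0002,0.0015],
  [0,-0.0003,0.002],
  [0,-0.0003,0.0025],
  [0,-0.0004,0.003],
  [0,-0.0005,0.0035],
  [0,-0.0005,0.004],
  [0,-0.0005,0.004],
], gripper=[0,0,0,0,0,0,0,0,0], yaw=[0,0,0,0,0,0,0,0,0])

```text
t: 13.0
ee_pos: [0.5097, -0.0773, 0.1825]
eef_rot: [0.001, 0.702, 0.712, -0.0]
wrist_force: [0.2, 0.1, 0.3]
opening: 0.0229
```

Call:
apply_moves([
  [0,-0.0001,0.0005],
  [0,-0.0001,0.001],
  [0,-0.0002,0.0015],
  [0,-0.0003,0.002],
  [0,-0.0003,0.0025],
  [0,-0.0004,0.003],
  [0,-0.0005,0.0035],
  [0,-0.0005,0.004],
  [0,-0.0005,0.004],
], gripper=[0,0,0,0,0,0,0,0,0], yaw=[0,0,0,0,0,0,0,0,0])

```text
t: 14.12
ee_pos: [0.5093, -0.0774, 0.1788]
eef_rot: [0.001, 0.702, 0.712, 0.0]
wrist_force: [-0.3, -0.8, 7.4]
opening: 0.0227
```

Call:
apply_moves([
  [0,-0.0001,0.0005],
  [0,-0.0001,0.001],
  [0,-0.0002,0.0015],
  [0,-0.0003,0.002],
  [0,-0.0003,0.0025],
  [0,-0.0003,0.0025],
], gripper=[0,0,0,0,0,0], yaw=[0,0,0,0,0,0])

```text
t: 14.88
ee_pos: [0.5091, -0.0776, 0.1766]
eef_rot: [0.001, 0.702, 0.712, 0.0]
wrist_force: [-1.3, 0.1, 11.1]
opening: 0.0227
```

Call:
apply_moves([
  [0,0.0002,-0.003],
  [0,0.0007,-0.008],
  [0,0.0013,-0.014],
  [0,0.0015,-0.023],
  [0,0.0015,-0.032],
  [0,0.0015,-0.04],
  [0.01,0.0015,-0.042],
  [0.03,0.0015,-0.042],
  [0.06,0.0015,-0.042],
  [0.09,0.0015,-0.042],
  [0.11,0.0015,-0.042],
  [0.12,0.0015,-0.042],
  [0.12,0.0015,-0.036],
  [0.12,0.0015,-0.028],
  [0.12,0.0015,-0.022],
  [0.12,0.0015,-0.02],
], gripper=[0,0,0,0,0,0,0,0,0,0,0,0,0,0,0,0], yaw=[0,0,0,0,0,0,0,0,0,0,0,0,0,0,0,0])

```text
t: 16.88
ee_pos: [0.5086, 0.042, 0.1959]
eef_rot: [0.001, 0.702, 0.712, -0.0]
wrist_force: [-0.3, 0.3, -0.9]
opening: 0.0229
```

Call:
apply_moves([
  [0,0,0.0005],
  [0,0,0.001],
  [0,0,0.0015],
  [0,0,0.002],
  [0,0,0.0025],
  [0,0,0.003],
], gripper=[0,0,0,0,0,0], yaw=[0,0,0,0,0,0])

```text
t: 17.62
ee_pos: [0.5086, 0.042, 0.1929]
eef_rot: [0.001, 0.702, 0.712, -0.0]
wrist_force: [0.1, 0.1, -1.3]
opening: 0.0227
```

Call:
apply_moves([
  [0,0,0.0005],
  [0,0,0.001],
  [0,0,0.0015],
  [0,0,0.002],
  [0,0,0.0025],
  [0,0,0.003],
  [0,0,0.003],
], gripper=[0,0,0,0,0,0,0], yaw=[0,0,0,0,0,0,0])

```text
t: 18.5
ee_pos: [0.5086, 0.0421, 0.1899]
eef_rot: [0.001, 0.702, 0.712, -0.0]
wrist_force: [0.0, 0.2, -1.4]
opening: 0.0228
```

Call:
apply_moves([
  [0,0.0002,0],
  [0,0.0004,0],
  [0,0.0006,0],
  [0,0.0008,0],
  [0,0.0008,0],
], gripper=[0,0,0,0,0], yaw=[0,0,0,0,0])

```text
t: 19.12
ee_pos: [0.509, 0.042, 0.1898]
eef_rot: [0.0, 0.702, 0.712, -0.001]
wrist_force: [-5.8, -0.6, 1.2]
opening: 0.0228
```

Call:
apply_moves([
  [0,-0.0006,0],
  [0,-0.0006,0.0007],
  [0,-0.0007,0.0014],
  [0,-0.0008,0.0021],
  [0,-0.0009,0.0028],
  [0,-0.001,0.0035],
  [0,-0.0011,0.0042],
  [0,-0.0011,0.0047],
  [0,-0.0012,0.0052],
  [0,-0.0013,0.0057],
  [0,-0.0013,0.0062],
  [0,-0.0014,0.0067],
  [0,-0.0015,0.0072],
  [0,-0.0015,0.0072],
], gripper=[0,0,0,0,0,0,0,0,0,0,0,0,0,0], yaw=[0,0,0,0,0,0,0,0,0,0,0,0,0,0])

```text
t: 20.88
ee_pos: [0.5076, 0.042, 0.1826]
eef_rot: [0.001, 0.702, 0.712, -0.001]
wrist_force: [0.7, -0.5, -1.0]
opening: 0.0229
```

Call:
apply_moves([
  [0,-0.0001,0.0006],
  [0,-0.0002,0.0012],
  [0,-0.0002,0.0017],
  [0,-0.0003,0.0022],
  [0,-0.0004,0.0027],
  [0,-0.0004,0.0032],
  [0,-0.0005,0.0037],
  [0,-0.0006,0.0042],
  [0,-0.0006,0.0047],
  [0,-0.0007,0.0052],
  [0,-0.0008,0.0057],
  [0,-0.0008,0.0057],
], gripper=[0,0,0,0,0,0,0,0,0,0,0,0], yaw=[0,0,0,0,0,0,0,0,0,0,0,0])

```text
t: 22.38
ee_pos: [0.507, 0.042, 0.1772]
eef_rot: [0.001, 0.702, 0.712, -0.0]
wrist_force: [1.5, -0.0, 9.1]
opening: 0.0226
```

Call:
apply_moves([
  [0,0,0.0007],
  [0,-0.0001,0.0012],
  [0,-0.0001,0.0017],
  [0,-0.0002,0.0022],
  [0,-0.0003,0.0027],
  [0,-0.0003,0.0032],
  [0,-0.0004,0.0037],
  [0,-0.0005,0.0042],
  [0,-0.0005,0.0047],
], gripper=[0,0,0,0,0,0,0,0,0], yaw=[0,0,0,0,0,0,0,0,0])

```text
t: 23.5
ee_pos: [0.5066, 0.0419, 0.1729]
eef_rot: [0.001, 0.702, 0.712, 0.0]
wrist_force: [-1.0, 0.6, 13.1]
opening: 0.0227
```

Call:
apply_moves([
  [0,-0.0001,0.0007],
  [0,-0.0002,0.0012],
  [0,-0.0002,0.0017],
  [0,-0.0003,0.0022],
  [0,-0.0004,0.0027],
  [0,-0.0005,0.0032],
  [0,-0.0005,0.0037],
  [0,-0.0006,0.0042],
  [0,-0.0007,0.0047],
  [0,-0.0007,0.0052],
], gripper=[0,0,0,0,0,0,0,0,0,0], yaw=[0,0,0,0,0,0,0,0,0,0])

```text
t: 24.75
ee_pos: [0.5059, 0.0419, 0.168]
eef_rot: [0.001, 0.702, 0.712, 0.0]
wrist_force: [-1.0, 0.2, 13.3]
opening: 0.0226
```

Call:
apply_moves([
  [0,0,-0.003],
  [0,0,-0.008],
  [0,0,-0.015],
  [0,0,-0.025],
  [0,0,-0.035],
  [0,0,-0.045],
  [-0.008,0.0012,-0.05],
  [-0.03,0.0012,-0.05],
  [-0.06,0.0012,-0.05],
  [-0.09,0.0012,-0.05],
  [-0.112,0.0012,-0.05],
  [-0.12,0.0012,-0.05],
  [-0.12,0.0012,-0.045],
  [-0.12,0.0012,-0.037],
  [-0.12,0.0012,-0.03],
  [-0.12,0.0012,-0.028],
  [-0.12,0.0012,-0.025],
  [-0.12,0.0012,-0.021],
  [-0.12,0.0012,-0.017],
  [-0.12,0.0012,-0.013],
], gripper=[0,0,0,0,0,0,0,0,0,0,0,0,0,0,0,0,0,0,0,0], yaw=[0,0,0,0,0,0,0,0,0,0,0,0,0,0,0,0,0,0,0,0])

```text
t: 27.25
ee_pos: [0.5089, -0.0781, 0.181]
eef_rot: [0.001, 0.702, 0.712, 0.0]
wrist_force: [0.5, 0.3, -0.5]
opening: 0.0229
```

Call:
apply_moves([
  [0,0,0.001],
  [0,0,0.002],
  [0,0,0.003],
  [0,0,0.0037],
  [0,0,0.0044],
  [0,-0.0001,0.005],
  [0,-0.0001,0.0055],
  [0,-0.0002,0.006],
  [0,-0.0003,0.0065],
  [0,-0.0003,0.007],
  [0,-0.0004,0.0075],
  [0,-0.0005,0.008],
  [0,-0.0005,0.0085],
  [0,-0.0006,0.009],
], gripper=[0,0,0,0,0,0,0,0,0,0,0,0,0,0], yaw=[0,0,0,0,0,0,0,0,0,0,0,0,0,0])

```text
t: 29.0
ee_pos: [0.5085, -0.0782, 0.1724]
eef_rot: [0.001, 0.702, 0.712, 0.001]
wrist_force: [-0.0, 0.7, 11.7]
opening: 0.023
```

Call:
apply_moves([
  [0,-0.0001,0.0007],
  [0,-0.0002,0.0012],
  [0,-0.0002,0.0017],
  [0,-0.0003,0.0022],
  [0,-0.0004,0.0027],
  [0,-0.0004,0.0032],
  [0,-0.0005,0.0037],
  [0,-0.0006,0.0042],
  [0,-0.0006,0.0047],
  [0,-0.0007,0.0052],
  [0,-0.0008,0.0057],
  [0,-0.0008,0.0062],
], gripper=[0,0,0,0,0,0,0,0,0,0,0,0], yaw=[0,0,0,0,0,0,0,0,0,0,0,0])

```text
t: 30.5
ee_pos: [0.5077, -0.0784, 0.1666]
eef_rot: [0.002, 0.702, 0.712, 0.001]
wrist_force: [-1.9, 0.7, 11.9]
opening: 0.023
```

Run:
```python
from h import *
go([],0.9);print(pose()[2].round(4).tolist())
```

```text
t 30.5 p [ 0.5077 -0.0784  0.1666] ang 0.8 tilt 0.2 yaw cmd -0.1 F [-1.9  0.7 11.9]
[[-0.0139, 0.9999, 0.0033], [0.9999, 0.0139, -0.0014], [-0.0014, 0.0032, -1.0]]
```

Call:
apply_moves([
  [0,-0.0002,0.0007],
  [0,-0.0003,0.0012],
  [0,-0.0003,0.0017],
  [0,-0.0004,0.0022],
  [0,-0.0005,0.0027],
  [0,-0.0005,0.0032],
  [0,-0.0006,0.0037],
  [0,-0.0007,0.0042],
  [0,-0.0007,0.0047],
  [0,-0.0008,0.0052],
  [0,-0.0009,0.0057],
  [0,-0.0009,0.0062],
], gripper=[0,0,0,0,0,0,0,0,0,0,0,0], yaw=[0,0,0,0,0,0,0,0,0,0,0,0])

```text
t: 32.0
ee_pos: [0.5069, -0.0786, 0.1608]
eef_rot: [0.002, 0.702, 0.712, 0.001]
wrist_force: [-1.4, -1.1, 11.9]
opening: 0.023
```

Call:
apply_moves([
  [0,0,-0.003],
  [0,0,-0.009],
  [0,0,-0.018],
  [0,0,-0.03],
  [0,0,-0.042],
  [0,0,-0.053],
  [0.008,0.001,-0.057],
  [0.03,0.001,-0.057],
  [0.06,0.001,-0.057],
  [0.09,0.001,-0.057],
  [0.113,0.001,-0.057],
  [0.121,0.001,-0.057],
  [0.121,0.001,-0.052],
  [0.121,0.001,-0.044],
  [0.121,0.001,-0.037],
  [0.121,0.001,-0.031],
  [0.121,0.001,-0.025],
  [0.121,0.001,-0.019],
  [0.121,0.001,-0.014],
  [0.121,0.001,-0.01],
], gripper=[0,0,0,0,0,0,0,0,0,0,0,0,0,0,0,0,0,0,0,0], yaw=[0,0,0,0,0,0,0.1,0.1,0.1,0.1,0.1,0.1,0.1,0.1,0.1,0.1,0.1,0.1,0.1,0.1])

```text
t: 34.5
ee_pos: [0.506, 0.0424, 0.1703]
eef_rot: [0.002, 0.703, 0.711, 0.001]
wrist_force: [-3.0, 0.1, 1.3]
opening: 0.0227
```

Call:
apply_moves([
  [0,-0.0004,0.0007],
  [0,-0.0005,0.0014],
  [0,-0.0006,0.0021],
  [0,-0.0006,0.0027],
  [0,-0.0007,0.0033],
  [0,-0.0008,0.0039],
  [0,-0.0008,0.0045],
  [0,-0.0009,0.005],
  [0,-0.001,0.0055],
  [0,-0.001,0.006],
  [0,-0.0011,0.0065],
  [0,-0.0012,0.007],
  [0,-0.0012,0.0075],
  [0,-0.0013,0.008],
], gripper=[0,0,0,0,0,0,0,0,0,0,0,0,0,0], yaw=[0,0,0,0,0,0,0,0,0,0,0,0,0,0])

```text
t: 36.25
ee_pos: [0.5051, 0.0424, 0.1628]
eef_rot: [0.002, 0.703, 0.711, 0.001]
wrist_force: [-0.1, 0.9, 11.7]
opening: 0.0228
```

Call:
apply_moves([
  [0,-0.0001,0.0007],
  [0,-0.0002,0.0012],
  [0,-0.0002,0.0017],
  [0,-0.0003,0.0022],
  [0,-0.0004,0.0027],
  [0,-0.0004,0.0032],
  [0,-0.0005,0.0037],
  [0,-0.0006,0.0042],
  [0,-0.0006,0.0047],
  [0,-0.0007,0.0052],
  [0,-0.0008,0.0057],
  [0,-0.0009,0.0062],
  [0,-0.0009,0.0067],
  [0,-0.001,0.0072],
  [0,-0.001,0.0077],
], gripper=[0,0,0,0,0,0,0,0,0,0,0,0,0,0,0], yaw=[0,0,0,0,0,0,0,0,0,0,0,0,0,0,0])

```text
t: 38.12
ee_pos: [0.5042, 0.0423, 0.1555]
eef_rot: [0.002, 0.703, 0.711, 0.001]
wrist_force: [-1.4, -0.1, 13.2]
opening: 0.0223
```

Call:
apply_moves([
  [0,0,-0.004],
  [0,0,-0.013],
  [0,0,-0.025],
  [0,0,-0.04],
  [0,0,-0.055],
  [-0.003,0.0009,-0.062],
  [-0.02,0.0009,-0.062],
  [-0.045,0.0009,-0.062],
  [-0.075,0.0009,-0.062],
  [-0.1,0.0009,-0.062],
  [-0.115,0.0009,-0.062],
  [-0.12,0.0009,-0.062],
  [-0.12,0.0009,-0.057],
  [-0.12,0.0009,-0.049],
  [-0.12,0.0009,-0.041],
  [-0.12,0.0009,-0.033],
  [-0.12,0.0009,-0.026],
  [-0.12,0.0009,-0.02],
  [-0.12,0.0009,-0.014],
  [-0.12,0.0009,-0.009],
], gripper=[0,0,0,0,0,0,0,0,0,0,0,0,0,0,0,0,0,0,0,0], yaw=[0,0,0,0,0,0,0,0,0,0,0,0,0,0,0,0,0,0,0,0])

```text
t: 40.62
ee_pos: [0.5067, -0.0777, 0.1644]
eef_rot: [0.002, 0.703, 0.711, 0.001]
wrist_force: [2.5, -0.8, -0.0]
opening: 0.023
```

Call:
apply_moves([
  [0,0.0004,0.0007],
  [0,0.0005,0.0013],
  [0,0.0005,0.0019],
  [0,0.0005,0.0025],
  [0,0.0005,0.003],
  [0,0.0004,0.0035],
  [0,0.0003,0.004],
  [0,0.0003,0.0045],
  [0,0.0002,0.005],
  [0,0.0001,0.0055],
  [0,0.0001,0.006],
  [0,0,0.0065],
  [0,-0.0001,0.007],
  [0,-0.0001,0.0075],
  [0,-0.0002,0.008],
  [0,-0.0003,0.0085],
], gripper=[0,0,0,0,0,0,0,0,0,0,0,0,0,0,0,0], yaw=[0,0,0,0,0,0,0,0,0,0,0,0,0,0,0,0])

```text
t: 42.62
ee_pos: [0.5064, -0.0779, 0.1563]
eef_rot: [0.003, 0.703, 0.711, 0.002]
wrist_force: [-5.8, -0.8, 14.2]
opening: 0.0227
```

Call:
apply_moves([
  [0,-0.0003,-0.003],
  [0,-0.0003,-0.01],
  [0,-0.0003,-0.02],
  [0,-0.0003,-0.035],
  [0,-0.0003,-0.05],
  [0,-0.0003,-0.065],
  [0,-0.0003,-0.08],
  [0,-0.0003,-0.085],
], gripper=[0,0,0,0,0,0,0,0], yaw=[0,0,0,0,0,0,0,0])

```text
t: 43.62
ee_pos: [0.5058, -0.0777, 0.2424]
eef_rot: [0.003, 0.703, 0.711, 0.002]
wrist_force: [-0.6, 0.7, -1.1]
opening: 0.023
```

Run:
```python
from h import *
go([(.5049,-.3747,.2416),(.5049,-.3747,.15)],5.6)
```

```text
t 43.625 p [ 0.5058 -0.0777  0.2424] ang 0.68 tilt 0.42 yaw cmd -4.92 F [-0.6  0.7 -1.1]
(0.5049, -0.3747, 0.2416) [-0.2969 -0.0044  0.0013]
(0.5049, -0.3747, 0.15) [-0.2968 -0.0051  0.0929]
```

Call:
apply_moves([
  [-0.02,0,0],
  [-0.06,-0.001,0],
  [-0.11,-0.002,0.001],
  [-0.16,-0.003,0.001],
  [-0.21,-0.004,0.001],
  [-0.25,-0.004,0.001],
  [-0.28,-0.0045,0.001],
  [-0.297,-0.0045,0.001],
  [-0.297,-0.0045,0.001],
  [-0.297,-0.0045,0.001],
], gripper=[0,0,0,0,0,0,0,0,0,0], yaw=[0,-1,-2,-3,-4,-4.9,-4.9,-4.9,-4.9,-4.9])

```text
t: 44.88
ee_pos: [0.505, -0.3739, 0.2417]
eef_rot: [0.003, 0.672, 0.741, 0.002]
wrist_force: [-0.7, -0.8, -0.7]
opening: 0.0226
```

Run:
```python
from h import *
go([(.5049,-.3747,.15),(.5049,-.3747,.0774)],5.6)
b=cams.get_image("top")
cv2.imwrite("pics/t5.png",cv2.resize(b["img"][185:275,230:330],None,fx=6.4,fy=6.4,interpolation=cv2.INTER_CUBIC))
```

```text
t 44.875 p [ 0.505  -0.3739  0.2417] ang 5.62 tilt 0.4 yaw cmd 0.02 F [-0.7 -0.8 -0.7]
(0.5049, -0.3747, 0.15) [-0.0006 -0.0008  0.0917]
(0.5049, -0.3747, 0.0774) [-0.0005 -0.0013  0.1643]
```

View pics/t5.png

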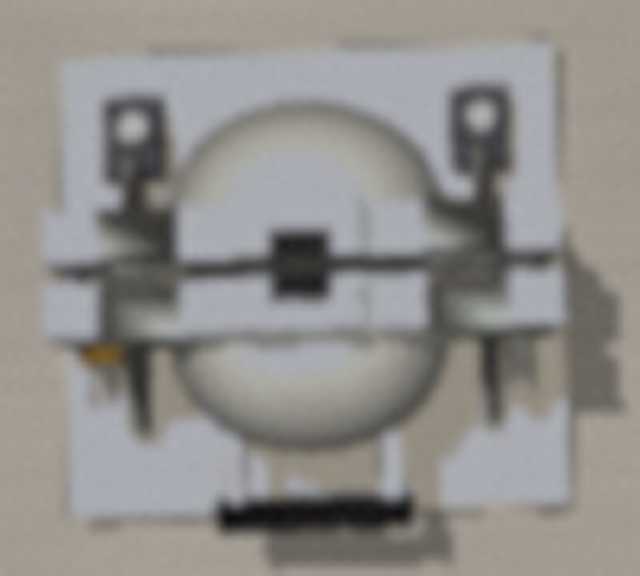

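The picture shows an even gap all along the seam. The front flange edge moved from about row 326 to 343 (left) and 320 to 337 (right) in crop pixels. I'll measure that shift at subpixel level.

```bash
cat > meas.py <<'E'
from h import *
import sys
a=cv2.imread("pics/top0.png");d=cams.get_image("top");b=d["img"]
mm=1/abs(proj(d,(.49,0,.132))[1]-proj(d,(.491,0,.132))[1])
print("mm/px",mm)
g=lambda i:cv2.cvtColor(i,cv2.COLOR_BGR2GRAY).astype(float)
A,B=g(a),g(b)
def edge(I,c0,c1,r0,r1): # bright->dark step below, half level crossing per mean profile
    p=I[r0:r1,c0:c1].mean(1);dp=-np.diff(p);i=dp.argmax();w=dp[max(0,i-2):i+3].clip(0);return r0+.5+(np.arange(max(0,i-2),max(0,i-2)+len(w))*w).sum()/w.sum()
for n,c0,c1 in(("left",239,244),("right",311,316),("midL",260,268),("midR",288,295)):
    ea=edge(A,c0,c1,229,240);eb=edge(B,c0,c1,229,242);print(n,ea.round(2),eb.round(2),"shift mm",((eb-ea)*mm).round(2))
# gap darkness integral in the new image (dark width between bright flange tops)
for n,c0,c1 in(("left",239,244),("right",311,316),("midL",260,268),("midR",288,295)):
  for nm,I in(("before",A),("after",B)):
    p=I[221:231,c0:c1].mean(1);print(n,nm,p.round(0).astype(int).tolist())
E
python3 meas.py
```

```text
mm/px 2.3347551599415772
left 234.62 237.12 shift mm 5.84
right 232.48 235.02 shift mm 5.94
midL 233.84 236.19 shift mm 5.49
midR 232.94 235.47 shift mm 5.89
left before [165, 165, 165, 162, 150, 139, 147, 161, 165, 166]
left after [172, 172, 173, 171, 154, 116, 85, 105, 145, 167]
right before [166, 161, 146, 142, 157, 165, 165, 165, 164, 166]
right after [173, 169, 146, 103, 79, 106, 146, 167, 173, 173]
midL before [166, 165, 164, 157, 144, 144, 158, 165, 165, 166]
midL after [172, 172, 173, 163, 132, 83, 75, 122, 159, 172]
midR before [164, 164, 159, 145, 141, 157, 165, 165, 164, 164]
midR after [172, 173, 166, 138, 89, 71, 113, 153, 170, 172]
```

The shift is about 5.9 mm plus an initial opening of at most 1.6 mm, so the seam stands only about 7–7.5 mm open. The depth estimate was roughly 3 mm optimistic. That is too marginal and time allows another pass (t = 45 s), so I'll go about 4.5 mm deeper at both ends.

Call:
apply_moves([
  [0.03,0.003,0],
  [0.08,0.008,0],
  [0.13,0.013,0],
  [0.18,0.018,0],
  [0.23,0.023,0],
  [0.27,0.028,0],
  [0.29,0.03,0.005],
  [0.2945,0.03,0.02],
  [0.2945,0.03,0.037],
  [0.2945,0.03,0.042],
], gripper=[0,0,0,0,0,0,0,0,0,0], yaw=[0,1,2,3,4,4.8,4.8,4.8,4.8,4.8])

```text
t: 46.22
ee_pos: [0.506, -0.0774, 0.1992]
eef_rot: [0.003, 0.702, 0.712, 0.002]
wrist_force: [0.2, 0.0, -0.1]
opening: 0.0227
```

Run:
```python
from h import *
go([(.5064,-.0777,.16),(.5058,-.0777,.151)],0.9)
```

```text
t 46.225 p [ 0.506  -0.0774  0.1992] ang 0.87 tilt 0.37 yaw cmd -0.03 F [ 0.2  0.  -0.1]
(0.5064, -0.0777, 0.16) [-0.0002  0.0001  0.0392]
(0.5058, -0.0777, 0.151) [-0.0002 -0.0005  0.0482]
```

Call:
apply_moves([
  [0,0.0001,0.008],
  [0,0.0001,0.018],
  [0,0.0001,0.028],
  [0,0.0001,0.034],
  [0,0.0001,0.037],
  [0,0.0001,0.039],
  [0,0,0.0403],
  [0,0,0.0415],
  [0,-0.0001,0.0422],
  [0,-0.0001,0.0428],
  [0,-0.0002,0.0434],
  [0,-0.0002,0.0439],
  [0,-0.0003,0.0444],
  [0,-0.0003,0.0449],
  [0,-0.0004,0.0454],
  [0,-0.0005,0.0459],
], gripper=[0,0,0,0,0,0,0,0,0,0,0,0,0,0,0,0], yaw=[0,0,0,0,0,0,0,0,0,0,0,0,0,0,0,0])

```text
t: 48.22
ee_pos: [0.5059, -0.0776, 0.1538]
eef_rot: [0.003, 0.702, 0.712, 0.002]
wrist_force: [-2.1, -0.1, 12.8]
opening: 0.023
```

Call:
apply_moves([
  [0,-0.0002,0.0007],
  [0,-0.0002,0.0012],
  [0,-0.0003,0.0017],
  [0,-0.0004,0.0022],
  [0,-0.0005,0.0027],
  [0,-0.0005,0.0031],
], gripper=[0,0,0,0,0,0], yaw=[0,0,0,0,0,0])

```text
t: 48.98
ee_pos: [0.5056, -0.0777, 0.1513]
eef_rot: [0.003, 0.702, 0.712, 0.002]
wrist_force: [-1.9, 0.5, 13.2]
opening: 0.0227
```

Call:
apply_moves([
  [0,0,-0.004],
  [0,0,-0.014],
  [0,0,-0.028],
  [0,0,-0.043],
  [0,0,-0.058],
  [0.004,0.0005,-0.066],
  [0.02,0.0005,-0.066],
  [0.05,0.0005,-0.066],
  [0.08,0.0005,-0.066],
  [0.105,0.0005,-0.066],
  [0.12,0.0005,-0.066],
  [0.12,0.0005,-0.062],
  [0.12,0.0005,-0.054],
  [0.12,0.0005,-0.046],
  [0.12,0.0005,-0.038],
  [0.12,0.0005,-0.03],
  [0.12,0.0005,-0.022],
  [0.12,0.0005,-0.016],
  [0.12,0.0005,-0.012],
  [0.12,0.0005,-0.009],
], gripper=[0,0,0,0,0,0,0,0,0,0,0,0,0,0,0,0,0,0,0,0], yaw=[0,0,0,0,0,0,0,0,0,0,0,0,0,0,0,0,0,0,0,0])

```text
t: 51.48
ee_pos: [0.5043, 0.0422, 0.16]
eef_rot: [0.003, 0.702, 0.712, 0.002]
wrist_force: [1.1, 0.0, -0.6]
opening: 0.0228
```

Call:
apply_moves([
  [0,0,0.001],
  [0,0,0.002],
  [0,0,0.0028],
  [0,0,0.0034],
  [0,0,0.0039],
  [0,-0.0001,0.0044],
  [0,-0.0002,0.0049],
  [0,-0.0002,0.0054],
  [0,-0.0003,0.0059],
  [0,-0.0004,0.0064],
  [0,-0.0004,0.0069],
  [0,-0.0005,0.0074],
  [0,-0.0006,0.0079],
  [0,-0.0006,0.0084],
  [0,-0.0007,0.0089],
  [0,-0.0007,0.0091],
], gripper=[0,0,0,0,0,0,0,0,0,0,0,0,0,0,0,0], yaw=[0,0,0,0,0,0,0,0,0,0,0,0,0,0,0,0])

```text
t: 53.48
ee_pos: [0.5037, 0.0422, 0.1514]
eef_rot: [0.003, 0.702, 0.712, 0.003]
wrist_force: [-6.0, 1.1, 16.7]
opening: 0.0229
```

Call:
apply_moves([
  [0,-0.0002,-0.004],
  [0,-0.0002,-0.014],
  [0,-0.0002,-0.028],
  [0,-0.0002,-0.043],
  [0,-0.0002,-0.058],
  [0,-0.0002,-0.074],
  [-0.02,-0.0005,-0.085],
  [-0.06,-0.001,-0.09],
  [-0.11,-0.0015,-0.09],
  [-0.16,-0.002,-0.09],
  [-0.21,-0.003,-0.09],
  [-0.26,-0.003,-0.09],
  [-0.31,-0.004,-0.09],
  [-0.36,-0.0045,-0.09],
  [-0.4,-0.005,-0.09],
  [-0.417,-0.005,-0.08],
  [-0.417,-0.005,-0.06],
  [-0.417,-0.005,-0.05],
], gripper=[0,0,0,0,0,0,0,0,0,0,0,0,0,0,0,0,0,0], yaw=[0,0,0,0,0,0,0,-0.5,-1,-1.7,-2.4,-3,-3.7,-4.3,-4.7,-4.7,-4.7,-4.7])

```text
t: 55.72
ee_pos: [0.5039, -0.3746, 0.2008]
eef_rot: [0.003, 0.672, 0.741, 0.002]
wrist_force: [0.4, -0.4, -0.7]
opening: 0.0232
```

```bash
python3 - <<'E'
from h import *
go([(.5049,-.3747,.11),(.5049,-.3747,.0774)],5.6)
E
python3 meas.py | head -5
```

```text
t 55.725 p [ 0.5039 -0.3746  0.2008] ang 5.55 tilt 0.42 yaw cmd -0.05 F [ 0.4 -0.4 -0.7]
(0.5049, -0.3747, 0.11) [-0.0002  0.0003  0.0908]
(0.5049, -0.3747, 0.0774) [-1.000e-04  1.000e-04  1.234e-01]
mm/px 2.3347551599415772
left 234.62 237.48 shift mm 6.68
right 232.48 235.61 shift mm 7.31
midL 233.84 236.85 shift mm 7.03
midR 232.94 236.01 shift mm 7.16
```

Call:
apply_moves([
  [0,0.0005,0.015],
  [0,0.0005,0.035],
  [0,0.0005,0.055],
  [0,0.0005,0.072],
  [0,0.0004,0.085],
  [0,0.0003,0.098],
  [0,0.0002,0.108],
  [0,0.0002,0.115],
  [0,0.0001,0.119],
  [0,0.0001,0.121],
  [0,0.0001,0.122],
], gripper=[0,0,0,0,0,0,0,0,0,0,0], yaw=[0,0,0,0,0,0,0,0,0,0,0])

```text
t: 57.15
ee_pos: [0.5049, -0.3742, 0.0782]
eef_rot: [0.002, 0.672, 0.741, 0.002]
wrist_force: [0.3, -0.9, -0.6]
opening: 0.0229
```

Call:
apply_moves([
  [0,0,0.0005],
  [0,0,0.001],
  [0,0,0.0015],
  [0,0,0.002],
  [0,0,0.002],
], gripper=[0,0,0,0,0], yaw=[0,0,0,0,0])

```text
t: 57.78
ee_pos: [0.505, -0.3743, 0.0773]
eef_rot: [0.003, 0.672, 0.741, 0.003]
wrist_force: [-3.9, 3.9, 17.1]
opening: 0.0228
```

The wedge seated at the same height as before, so it did not slip in the grip. Now I'll release it and retreat.

Call:
apply_moves([
  [0,0,-0.0005],
  [0,0,-0.0005],
  [0,0,-0.0005],
  [0,0,-0.0005],
  [0,0,-0.0005],
  [0,0,-0.0005],
  [0,0,-0.005],
  [0,0,-0.02],
  [0,0,-0.05],
  [0,0,-0.08],
  [0,0,-0.11],
  [0,0,-0.13],
  [0,0,-0.13],
], gripper=[27,32,40,60,100,100,100,100,100,100,100,100,100], yaw=[0,0,0,0,0,0,0,0,0,0,0,0,0], squeeze=20)

```text
t: 59.4
ee_pos: [0.5044, -0.3747, 0.2095]
eef_rot: [0.004, 0.672, 0.741, 0.003]
wrist_force: [0.5, -0.7, -1.3]
opening: 0.0854
```

Run:
```python
from h import *
go([],5.6)
a=cams.get_image("scene")["img"][130:330,40:350];cv2.imwrite("pics/s6.png",cv2.resize(a,None,fx=2.5,fy=2.5,interpolation=cv2.INTER_CUBIC))
```

```text
t 59.4 p [ 0.5044 -0.3747  0.2095] ang 5.57 tilt 0.59 yaw cmd -0.03 F [ 0.5 -0.7 -1.3]
```

View pics/s6.png

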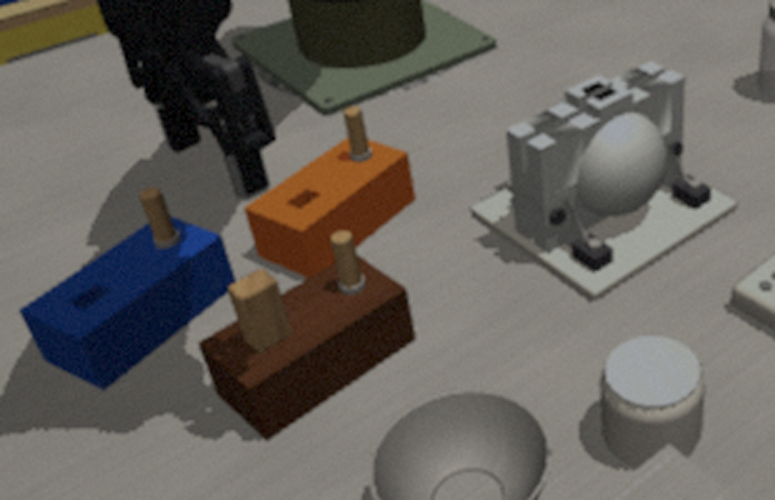

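The wedge is home upright in the brown block (crop (258,310)), the gripper is clear of it, and the mould is evenly parted (crop (590,110)). I'm handing the job in.

```bash
python3 -c "
from station import job
print(job.close_job())"
```

```text
the job is handed in; nothing more can be done
None
```

I wedged the seam open a little at a time at both ends, put the wedge back in its slot in the brown block, and handed the job in at about 59 s. No verdict came back.

- **Pressing:** I took the wedge from the block, felt the seam at the rear half's wall, and pressed right, left, right, left, right. I checked, then did one more round on the right and left. The highest downward load I read while prying was about 17 N, at the ends of moves only.
- **Opening:** After the first rounds, the camera showed only about 5.9 mm of travel, while wedge depth suggested about 8.3 mm. That was too close to the 7 mm limit, so I pressed about 4.5 mm deeper at both ends. The last check showed travel of 6.7 mm on the left and 7.3 mm on the right, plus up to 1.6 mm of opening at the start.
- **Remaining doubt:** I put the final opening at about 8 to 9 mm at both ends. Wedge depth suggests about 9.3 mm, so the two measures still disagree by roughly 1 mm. If the left end had started fully shut, the camera figure alone would put it just under 7 mm, but the first contact depths suggest it did not.
- **Putting back:** The wedge seated at the same height it was picked up from, so it had not slipped in the grip. The last picture shows it upright in its slot and the gripper clear. The things visible in that picture looked undisturbed; I did not check every bystander.

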